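# Set the inlay tile in the sloping lid and wipe the lid clean

## Task

Press the teal resin tile fully home into the recess of the sloping wooden lid, so that it is flush with the wood. Then take the scraper and wipe the four loose brass chips down the lid, over the flush tile, into the catch tray at its foot, without touching the chips with the fingers. Stand the scraper back upright on its cork mat and leave everything else where it is.

Things in the scene. Friction and masses are not known exactly. Their poses are not given: they have to be found in the camera images.
- lid: Dark brown wooden lid, a plate 180 (x) x 150 (y) x 24 mm (z) fixed on a white stand. It slopes 28 degrees, low edge towards the robot: the low edge of its face is 50 mm above the table, the high edge 135 mm. Origin: centre of its underside; x up the slope, y across it to the left, z straight out of the face (the face is z = 24 mm).
- recess (a point): Centre of the mouth of the recess, on the lid's face, 35 mm down the slope from the face's centre; axes as the lid's. Recess 51 (x) x 37 (y) mm with chamfered edges. Its floor is a white ejector pad, at the start 8 to 10 mm below the face; pushed by more than about 4 N it slides down to a stop 16 mm below the face and stays there.
- ejector (a joint): Travel of the white ejector pad in the recess floor: 0 = raised (8 mm below the lid's face), 0.008 = fully down (16 mm below the face). It stays where it is pushed.
- tile: Teal resin tile, 48 (x) x 34 (y) x 16 mm, the lowest 3 mm stepped in by 2 mm all round, about 35 g, lying flat on the mint green mat. Origin: centre of its underside, z up through its top. Fits the recess either way round, its 48 mm side up the slope.
- tray_floor (a point): Centre of the inner floor of the white catch tray below the lid's low edge, 4 mm above the table. Level axes: x away from the robot (under the slope), y left. The tray is inside 76 (x) x 192 (y) mm, its rim 28 mm above the table.
- scraper: Scraper block: blue blade 120 (x) x 18 (y) x 30 mm high, and on its middle a black grip 40 (x) x 22 (y) mm from 30 to 75 mm height. About 110 g. It stands upright on the cork mat. Origin: centre of the blade's flat underside, z up through the grip.
- cork_mat: Brown cork mat, 170 (x) x 80 (y) x 3 mm, fixed to the table, where the scraper belongs. Origin: centre of its underside.
- big_tile: Bystander: orange resin tile 62 x 46 x 14 mm on the mint mat, too big for the recess. Origin: centre of underside.
- disc: Bystander: round pink resin disc, 44 mm across, 13 mm high, on the mint mat. Origin: centre of underside.
- resin_a: Bystander: small dark bottle with white label, 34 mm across, 85 mm high. Origin: centre of underside.
- resin_b: Bystander: small dark bottle with blue label, 34 mm across, 85 mm high. Origin: centre of underside.
- paint_pot: Bystander: small jar with red cap, 40 mm across, 50 mm high. Origin: centre of underside.
- tape: Bystander: pale teal roll of tape lying flat, 60 mm across, 18 mm high. Origin: centre of underside.
- chip0: Loose brass chip, 14 x 12 x 9 mm, 12 g, lying on the lid's face up the slope from the recess. Origin: centre of its underside.
- chip1: Loose brass chip, 14 x 12 x 9 mm, 12 g, lying on the lid's face up the slope from the recess. Origin: centre of its underside.
- chip2: Loose brass chip, 14 x 12 x 9 mm, 12 g, lying on the lid's face up the slope from the recess. Origin: centre of its underside.
- chip3: Loose brass chip, 14 x 12 x 9 mm, 12 g, lying on the lid's face up the slope from the recess. Origin: centre of its underside.
Not all that is in view belongs to the job. What is shaped like the scraper but green is not meant. Of the things that look like the tile, the smaller one is meant.

How it is judged:
By the outcome, as a careful person would: the job done as asked, in the order asked, and still so for the second after the job is handed in, with the robot touching nothing.
It also fails if it takes over 72 s, if anything falls off the work surface, if the arm or the gripper's body presses on something with over 40 N, if the wrist force passes 120 N, or if a joint passes its speed limit or range.

## Robot

A 6-joint arm with a two-finger parallel gripper is mounted at the origin on the work surface. World frame = base frame: x ahead of the robot, y to its left, z up, the work surface at z = 0. Lengths are in mm, angles in degrees, forces in N, time in s.
With the tool pointing down it reaches from about 300 to 850 mm from the base axis. Payload 4.2 kg.
Tool frame: the origin (TCP) lies midway between the tips of the shut fingers; the grasp point (between the pads) lies 19 mm behind it; z points along the fingers, y is the line along which they close (so a half turn about z gives the same grasp; the last joint's range is limited). The gripper opens to 91 mm and grips with 3 to 60 N. Pads are 32 mm wide; open, the fingers measure 118 mm over their backs; the gripper's body (76 mm by 178 mm) begins 60 mm behind the grasp point.
Start: joints at [72.766, 18.312, 89.639, -0, 72.044, -1.146], TCP at [159.348, 552.496, 213.976] pointing down, gripper open.
Joint ranges: [-177.97, 177.97], [-48.28, 115.42], [12.27, 149.76], [-77.06, 257.06], [2.81, 150.46], [-146.56, 146.56]. Speed limits (degrees/s): [147.25, 147.25, 180, 180, 180, 180].

## Interface

Orientations are given as [roll, pitch, yaw] about the fixed x, y, z axes, in that order (R = Rz(yaw) Ry(pitch) Rx(roll)).
In Python, from workcell import state, grab_frame, camera_model, workorder gives the robot as it stands.
- The arm moves only by the tool carry_out, never from a script. Its argument "commands" is a list of rows, each a list of 7 numbers: the turn, a rotation vector about the tool's x, y, z in degrees, then the shift along the tool's x, y, z in mm, then the opening, from -1 (shut) to 1 (fully open). In form: [[ax, ay, az, dx, dy, dz, hand], ...]. A call has 1 to 20 rows; each row is the pose to reach, as a shift and turn from the pose commanded when the call began, along the tool's axes at that moment; what a row does not reach only later rows make up. A row lasts 1/10 s, in which the tool goes at most 50 mm and 8.59 degrees, less where a joint would pass 70% of its speed; a pose out of reach is approached as far as the arm can. A call with a gripper value outside its range is refused whole. The fingers move at their own pace and stop on an object; "force" is the grip in N (left out, the last holds). Time passes only in rows, so rows that repeat a pose let the fingers close. It gives the time, the measured TCP pose, the force, the opening and the grip force at its end, in the units of the state.
- state(): the state, without advancing time (a new reading comes with each control period).
- grab_frame(name): name is "scene" or "side" or "wrist"; returns the picture (420x560x3 uint8, red, green, blue); there is no depth.
- camera_model(name): a dict with "fx", "fy", "cx", "cy" (pixels), "dist" ([k1, k2, p1, p2, k3] as OpenCV has them; the pictures are not rectified), "origin" and "rotation" of the camera in the world; the wrist camera has in their place "mount" (4x4, takes a point from camera to tool coordinates, whose origin is the TCP and whose axes are the flange's). Camera axes: x right, y up, looking along -z (the intrinsics and any distortion apply to the point x, -y, -z); pixel columns grow to the right and rows downward; lengths in mm; the calibration is good to about 2 mm. A picture is of the moment at which its call begins: read the wrist's pose just before it. camera_model takes no time and is no camera call.
- workorder.job_done(): hands the job in; it is judged then, once.
The state is a dict: "time_s": time; "qpos": joint angles; "qvel": joint speeds; "effort": joint torques, N m; "ee_pos": TCP position; "ee_rot": TCP orientation; "force": force on the tool from outside, world axes, zero at the start; "torque": the same for the moment, N m; "gripper_width": finger opening in mm; "gripper_force": force on a finger pad.
Only numpy, scipy, OpenCV 4.12 (cv2) and the standard library are available. Lean on these libraries where they do the work, as an engineer would, in place of code of your own. Each camera call takes 0.05 s, during which the arm holds its last target. There are 200 camera calls.

## Working session

There is one attempt and no reset: what is moved stays moved. The work goes in short steps, Python scripts to look and compute and a tool call to move; the robot and the scene stay as the last step left them, time stands still between calls to the robot, and variables do not carry over. Pictures are saved under pics/ and viewed, at most 10 in all, crops included, and the job is handed in when it is done.

Besides the shell and the picture viewer there is one more tool, called after "Request:" as a command line: name --pt "numbers of a row" for each row, then --argument value for the rest. carry_out: Moves the arm, as the interface text tells. Its arguments: {"type":"object","properties":{"commands":{"type":"array"},"force":{"type":"number"}},"required":["commands"]}

```bash
mkdir -p pics; ls; cat > h.py <<'E'
import numpy as np, cv2
from workcell import state, grab_frame, camera_model
from scipy.spatial.transform import Rotation as R
def cam(name,st=None):
    m=camera_model(name)
    K=np.array([[m['fx'],0,m['cx']],[0,m['fy'],m['cy']],[0,0,1.]]);d=np.array(m['dist'],float)
    if 'mount' in m:
        T=np.eye(4);T[:3,:3]=R.from_euler('xyz',st['ee_rot'],degrees=True).as_matrix();T[:3,3]=st['ee_pos']
        T=T@np.array(m['mount']);return K,d,T[:3,3],T[:3,:3]
    return K,d,np.array(m['origin'],float),np.array(m['rotation'],float)
def ray(c,px):
    K,d,o,r=c
    u=cv2.undistortPoints(np.array(px,float).reshape(-1,1,2),K,d).reshape(-1,2)
    v=np.c_[u[:,0],-u[:,1],-np.ones(len(u))]@r.T
    return o,v/np.linalg.norm(v,axis=1)[:,None]
def onplane(c,px,p0,n):
    o,v=ray(c,px);n=np.array(n,float);return o+v*(((np.array(p0)-o)@n)/(v@n))[:,None]
def onz(c,px,z): return onplane(c,px,[0,0,z],[0,0,1])
def proj(c,P):
    K,d,o,r=c
    q=(np.atleast_2d(P)-o)@r; q=q*[1,-1,-1]
    return cv2.projectPoints(q,np.zeros(3),np.zeros(3),K,d)[0].reshape(-1,2)
def rows(target_pos,target_rot,st=None):
    "shift & rotvec in tool axes from current pose"
    st=st or state()
    r=R.from_euler('xyz',st['ee_rot'],degrees=True);t=R.from_euler('xyz',target_rot,degrees=True)
    return np.round((r.inv()*t).as_rotvec(degrees=True),2),np.round(r.inv().apply(np.array(target_pos)-st['ee_pos']),1)
E
python3 - <<'E'
from h import *
st=state();print({k:np.round(v,3).tolist() for k,v in st.items()})
for n in('scene','side','wrist'):
    f=grab_frame(n);cv2.imwrite(f'pics/{n}0.png',f[:,:,::-1]);m=camera_model(n);print(n,{k:np.round(v,3).tolist() for k,v in m.items()})
E
```

```text
pics
{'time_s': 0.0, 'qpos': [72.767, 18.351, 89.705, -0.001, 72.041, -1.147], 'qvel': [-0.048, -0.048, -0.005, -0.074, 0.022, 0.031], 'effort': [0.001, -41.248, -23.197, 0.073, 0.046, -0.0], 'ee_pos': [159.199, 552.03, 213.138], 'ee_rot': [-179.904, -0.001, 163.914], 'force': [-0.092, -0.268, 0.131], 'torque': [0.014, -0.004, -0.027], 'gripper_force': 0.0, 'gripper_width': 91.409}
scene {'fx': 479.986, 'fy': 479.986, 'cx': 287.94, 'cy': 214.595, 'dist': [-0.118, 0.0, 0.0, 0.0, 0.0], 'origin': [1482.867, 414.465, 903.851], 'rotation': [52.88, 1.081, 113.097]}
side {'fx': 410.138, 'fy': 410.138, 'cx': 275.879, 'cy': 212.547, 'dist': [-0.062, 0.0, 0.0, 0.0, 0.0], 'origin': [353.755, -682.918, 817.686], 'rotation': [43.237, 0.001, -16.38]}
wrist {'fx': 355.938, 'fy': 355.938, 'cx': 277.237, 'cy': 208.255, 'dist': [-0.083, 0.0, 0.0, 0.0, 0.0], 'mount': [[-0.0, 0.961, 0.278, 79.777], [1.0, 0.0, 0.0, -0.296], [0.0, 0.278, -0.961, -171.684], [0.0, 0.0, 0.0, 1.0]]}
```

View pics/scene0.png

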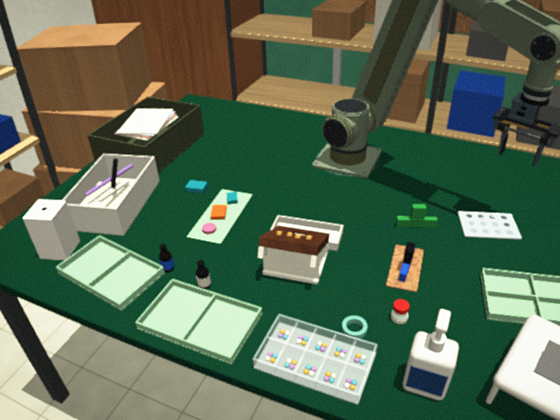

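View pics/side0.png

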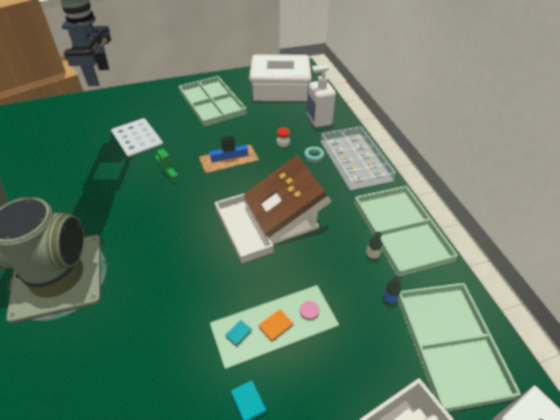

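The two teal pieces are at scene (232,198) / side (238,332), on the mint mat, and at scene (196,186) / side (248,400), off the mat and larger. The smaller one on the mint mat fits. The blue scraper is at side (230,155) on cork. The green lookalike is at (165,165). I'll confirm in an enlarged crop.

```bash
sed -i "s/np.array(m\['rotation'\],float)/R.from_euler('xyz',m['rotation'],degrees=True).as_matrix()/" h.py
cat >> h.py <<'E'
def blobs(f,lo,hi,amin=30):
    m=cv2.inRange(cv2.cvtColor(f,cv2.COLOR_RGB2HSV),np.array(lo),np.array(hi))
    cs=[c for c in cv2.findContours(m,cv2.RETR_EXTERNAL,cv2.CHAIN_APPROX_NONE)[0] if cv2.contourArea(c)>=amin]
    return sorted(cs,key=cv2.contourArea,reverse=True)
E
python3 - <<'E'
from h import *
f=cv2.imread('pics/side0.png')[:,:,::-1].copy();c=cam('side')
print('axis check',ray(c,[[276,212]]))
for n,lo,hi,z,a in(('teal',(85,120,60),(100,255,255),19,100),('blue',(105,120,60),(125,255,255),33,60),('orange',(5,170,150),(15,255,255),17,100),('brown',(3,80,30),(14,200,140),90,500),('brass',(18,120,120),(30,255,255),100,8)):
    for b in blobs(f,lo,hi,a)[:5]:
        r=cv2.minAreaRect(b);p=cv2.boxPoints(r)
        P=onz(c,p,z);print(n,np.round(r[0]),cv2.contourArea(b),'ctr',P.mean(0).round(0),'sides',np.linalg.norm(P-np.roll(P,1,0),axis=1).round(0))
a=cv2.resize(f[300:420,200:350],None,fx=3,fy=3,interpolation=cv2.INTER_CUBIC)
b=cv2.resize(f[130:265,195:345],None,fx=3,fy=3,interpolation=cv2.INTER_CUBIC)
o=np.zeros((405,900,3),np.uint8);o[:360,:450]=a;o[:405,450:]=b
cv2.imwrite('pics/crop1.png',cv2.resize(o,(800,360))[:,:,::-1])
E
```

```text
axis check (array([ 353.75483789, -682.91803737,  817.68593347]), array([[ 0.19372341,  0.65807038, -0.72760884]]))
teal [248. 401.] 885.0 ctr [ 378. -415.   19.] sides [70. 50. 72. 48.]
teal [238. 332.] 281.5 ctr [ 391. -272.   19.] sides [32. 47. 33. 46.]
blue [228. 153.] 265.5 ctr [493. 307.  33.] sides [ 46. 118.  47. 115.]
blue [390. 298.] 68.0 ctr [ 730. -293.   33.] sides [27. 23. 28. 23.]
orange [276. 325.] 468.5 ctr [ 473. -276.   17.] sides [43. 61. 44. 60.]
brown [282. 196.] 3057.5 ctr [583.  31.  90.] sides [149. 227. 171. 201.]
brass [297. 194.] 25.5 ctr [614.  12. 100.] sides [20. 16. 20. 16.]
brass [289. 180.] 24.0 ctr [609.  64. 100.] sides [19. 16. 19. 15.]
brass [282. 176.] 24.0 ctr [597.  88. 100.] sides [16. 22. 17. 21.]
brass [290. 188.] 23.5 ctr [603.  35. 100.] sides [18. 13. 18. 13.]
```

View pics/crop1.png

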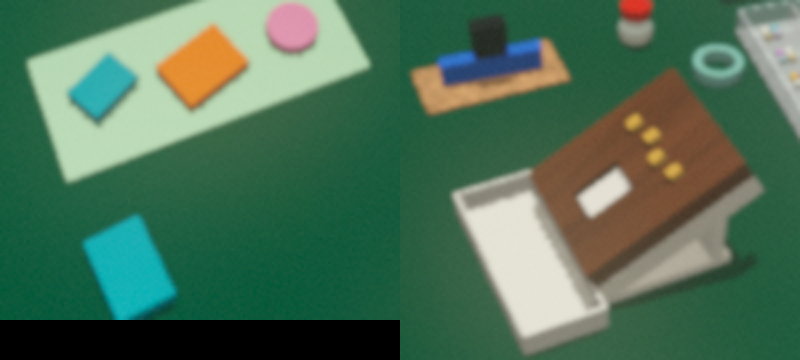

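Confirmed: the mat piece measures about 47x33 mm (the tile meant), and the off-mat one about 70x50. Next I'll get the coarse lid pose and a look pose for the wrist camera.

```bash
python3 - <<'E'
from h import *
c=cam('side')
hl,hr=onz(c,[[297,155.5],[326.2,193.7]],135);lr,ll=onz(c,[[266,232],[244.5,194.5]],50)
print(hl,hr,lr,ll)
C=(hl+hr+lr+ll)/4;d=(hl+hr-lr-ll)/2;y=(hl+ll-hr-lr)/2
print(C,np.linalg.norm(d),np.linalg.norm(y),'yaws',np.degrees(np.arctan2(d[1],d[0])),np.degrees(np.arctan2(-y[0],y[1])))
E
```

```text
[646.25459016 115.06105731 135.        ] [667.62591537 -41.63803811 135.        ] [515.46538274 -46.53310674  50.        ] [495.30980721  97.09537491  50.        ]
[581.16392387  30.99632184  92.5       ] 174.13747892632472 151.59249407301667 yaws 4.313185229001522 7.8724846961050625
```

```bash
python3 -c "
from h import *
print(rows([500,20,200],[180,28,-173]))"
```

```text
(array([ -5.71, -27.64, -22.61]), array([-474.9, -416.9,   13.8]))
```

Request:
carry_out --pt "-5.7 -27.6 -22.6 -475 -417 14 1" --pt "-5.7 -27.6 -22.6 -475 -417 14 1" --pt "-5.7 -27.6 -22.6 -475 -417 14 1" --pt "-5.7 -27.6 -22.6 -475 -417 14 1" --pt "-5.7 -27.6 -22.6 -475 -417 14 1" --pt "-5.7 -27.6 -22.6 -475 -417 14 1" --pt "-5.7 -27.6 -22.6 -475 -417 14 1" --pt "-5.7 -27.6 -22.6 -475 -417 14 1" --pt "-5.7 -27.6 -22.6 -475 -417 14 1" --pt "-5.7 -27.6 -22.6 -475 -417 14 1" --pt "-5.7 -27.6 -22.6 -475 -417 14 1" --pt "-5.7 -27.6 -22.6 -475 -417 14 1" --pt "-5.7 -27.6 -22.6 -475 -417 14 1" --pt "-5.7 -27.6 -22.6 -475 -417 14 1" --pt "-5.7 -27.6 -22.6 -475 -417 14 1" --pt "-5.7 -27.6 -22.6 -475 -417 14 1" --pt "-5.7 -27.6 -22.6 -475 -417 14 1"

```text
time_s: 1.85
ee_pos: [499.3, 21.8, 199.7]
ee_rot: [179.9, 28.0, -172.9]
force: [-0.7, -0.3, 0.1]
gripper_width: 91.1
gripper_force: 0.0
```

```bash
python3 - <<'E'
from h import *
st=state();print(st['time_s'],st['ee_pos'],st['ee_rot'],st['qpos'])
f=grab_frame('wrist');cv2.imwrite('pics/w1.png',f[:,:,::-1])
import pickle;pickle.dump(st,open('w1.pkl','wb'))
E
```

```text
1.85 [499.25999591  21.82192561 199.70481254] [ 179.91167632   27.95728431 -172.88603806] [  -1.61646867   -0.17383453  121.0960204     7.96070422   31.65535178
 -104.51383358]
```

View pics/w1.png

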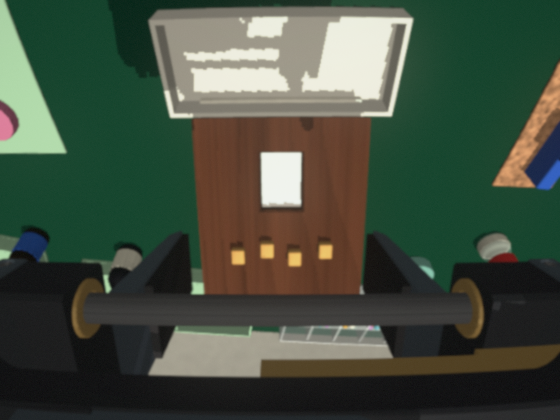

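The wrist view shows the lid between columns 195–372 with its low edge at row ~117. The white recess pad spans (261–302, 151–209). The chips are at (238,257), (267,250), (295,259) and (326,251).

```bash
python3 - <<'E'
from h import *
import pickle
st=pickle.load(open('w1.pkl','rb'));c=cam('wrist',st)
f=cv2.imread('pics/w1.png')[:,:,::-1].copy()
hsv=cv2.cvtColor(f,cv2.COLOR_RGB2HSV);m=cv2.inRange(hsv,np.array((0,70,25)),np.array((15,230,150)))
m[:,:150]=0;m[:,420:]=0
L=[];Rr=[];T=[]
for v in range(125,225,3):
    u=np.where(m[v])[0];L.append((u.min()-.5,v));Rr.append((u.max()+.5,v))
for u in range(205,362,3):
    v=np.where(m[80:,u])[0]+80;T.append((u,v.min()-.5))
def fit(p):
    p=np.array(p,float)
    for _ in range(3):
        vx,vy,x,y=cv2.fitLine(p.astype(np.float32),cv2.DIST_HUBER,0,.01,.01).ravel();r=np.abs((p-[x,y])@[-vy,vx]);p=p[r<max(1.2,2*np.median(r))]
    return p,r.std()
(L,a),(Rr,b),(T,d)=fit(L),fit(Rr),fit(T);print('res',a,b,d,len(L),len(Rr),len(T))
P=onz(c,T,50);vx,vy,_,_=cv2.fitLine(P[:,:2].astype(np.float32),cv2.DIST_HUBER,0,.01,.01).ravel()
yaw=np.degrees(np.arctan2(-vx*np.sign(vy),abs(vy)));print('yaw low edge',yaw,P.mean(0))
def solve(yaw):
    Lm=(R.from_euler('z',yaw,degrees=True)*R.from_euler('y',-28,degrees=True)).as_matrix()
    p0=np.median(P,0)
    q=[(onplane(c,e,p0,Lm[:,2])-p0)@Lm for e in(L,Rr,T)]
    return Lm,p0,q
Lm,p0,q=solve(yaw)
for e in q[:2]: print('side edge y',e[:,1].mean(),'slope deg',np.degrees(np.polyfit(e[:,0],e[:,1],1)[0]), 'x range',e[:,0].min(),e[:,0].max())
yaw2=yaw+np.mean([np.degrees(np.arctan(np.polyfit(e[:,0],e[:,1],1)[0])) for e in q[:2]])
print('yaw sides',yaw2)
Y=(yaw+2*yaw2)/3;Lm,p0,q=solve(Y)
yc=(q[0][:,1].mean()+q[1][:,1].mean())/2;x0=q[2][:,0].mean()
F=p0+Lm@np.array([x0+90,yc,0]);rec=p0+Lm@np.array([x0+55,yc,0])
print('Y',Y,'width',q[0][:,1].mean()-q[1][:,1].mean(),'face centre',F,'recess',rec)
w=cv2.inRange(hsv,np.array((0,0,190)),np.array((180,50,255)));w[:,:250]=0;w[:,315:]=0;w[:140]=0;w[215:]=0
cs=max(cv2.findContours(w,0,1)[0],key=cv2.contourArea)
for dep in(0,9):
    Q=(onplane(c,cs.reshape(-1,2),F-Lm[:,2]*dep,Lm[:,2])-F)@Lm;print('pad at depth',dep,Q.min(0),Q.max(0))
for b in blobs(f,(12,100,140),(30,255,255),40):
    x,y,w_,h_=cv2.boundingRect(b)
    if 220<x<340 and 230<y<280:
        Q=(onplane(c,b.reshape(-1,2),F+Lm[:,2]*9,Lm[:,2])-F)@Lm;print('chip',Q.min(0).round(1),Q.max(0).round(1))
np.savez('lid.npz',L=Lm,F=F,Y=Y,rec=rec)
print('predicted corners',proj(c,[F+Lm@np.array([-90,s,0]) for s in(75,-75)]))
E
```

```text
res 0.1572376508143974 0.1570619030041656 0.1630306549306259 34 34 53
yaw low edge 7.6003175 [498.18164021  26.79237533  50.        ]
side edge y -76.69591663687628 slope deg -0.30609859608072026 x range 6.034681540223813 93.69812632740226
side edge y 72.76077909109691 slope deg -0.300993894289509 x range 7.128450752125849 94.77159494567158
yaw sides 7.296774073482203
Y 7.397955208381446 width -149.45987218719858 face centre [577.18608617  35.25146857  92.30383718] recess [546.54016584  31.2723706   75.87233248]
pad at depth 0 [-5.97997130e+01 -1.70660102e+01 -4.91551643e-14] [-1.37520642e+01  1.67758573e+01  9.69927891e-14]
pad at depth 9 [-58.65344901 -17.48937131  -9.        ] [-11.24228566  17.3545859   -9.        ]
chip [ 19.7 -19.1   9. ] [33.3 -6.4  9. ]
chip [20.  33.1  9. ] [34.6 45.7  9. ]
chip [27.5  6.1  9. ] [41.3 17.9  9. ]
chip [ 25.4 -45.5   9. ] [ 39.1 -33.4   9. ]
predicted corners [[370.52634741 116.74787991]
 [191.14638366 117.53722283]]
```

```bash
python3 - <<'E'
from h import *
f=cv2.imread('pics/side0.png')[:,:,::-1].copy();c=cam('side')
b=blobs(f,(85,120,60),(100,255,255),100)[1]
P=onz(c,cv2.boxPoints(cv2.minAreaRect(b)),19)
d=np.roll(P,-1,0)-P;d=d[np.argmax(np.linalg.norm(d,axis=1))];a=np.degrees(np.arctan2(d[1],d[0]))%180;print('long axis yaw',a)
for y in(a,a-180): print(y,rows([391,-272,150],[180,0,y]))
E
```

```text
long axis yaw 33.55917989753119
33.55917989753119 (array([ 37.29,   8.64, 149.56]), array([ 150.6, -278.1,  -23.9]))
-146.44082010246882 (array([ -6.37,  27.5 , -25.88]), array([ 150.6, -278.1,  -23.9]))
```

Request:
carry_out --pt "37.3 8.6 149.6 150.6 -278.1 -24 1" --pt "37.3 8.6 149.6 150.6 -278.1 -24 1" --pt "37.3 8.6 149.6 150.6 -278.1 -24 1" --pt "37.3 8.6 149.6 150.6 -278.1 -24 1" --pt "37.3 8.6 149.6 150.6 -278.1 -24 1" --pt "37.3 8.6 149.6 150.6 -278.1 -24 1" --pt "37.3 8.6 149.6 150.6 -278.1 -24 1" --pt "37.3 8.6 149.6 150.6 -278.1 -24 1" --pt "37.3 8.6 149.6 150.6 -278.1 -24 1" --pt "37.3 8.6 149.6 150.6 -278.1 -24 1" --pt "37.3 8.6 149.6 150.6 -278.1 -24 1" --pt "37.3 8.6 149.6 150.6 -278.1 -24 1" --pt "37.3 8.6 149.6 150.6 -278.1 -24 1" --pt "37.3 8.6 149.6 150.6 -278.1 -24 1" --pt "37.3 8.6 149.6 150.6 -278.1 -24 1" --pt "37.3 8.6 149.6 150.6 -278.1 -24 1" --pt "37.3 8.6 149.6 150.6 -278.1 -24 1" --pt "37.3 8.6 149.6 150.6 -278.1 -24 1" --pt "37.3 8.6 149.6 150.6 -278.1 -24 1" --pt "37.3 8.6 149.6 150.6 -278.1 -24 1"

```text
time_s: 3.9
ee_pos: [391.2, -272.5, 150.0]
ee_rot: [179.9, 0.0, 33.6]
force: [0.1, -0.3, 0.5]
gripper_width: 91.2
gripper_force: 0.0
```

```bash
cat > tile.py <<'E'
from h import *
st=state();print(st['time_s'],st['ee_pos'].round(1) if hasattr(st['ee_pos'],'round') else st['ee_pos'],np.round(st['ee_rot'],2),np.round(st['qpos'],1))
c=cam('wrist',st);f=grab_frame('wrist');cv2.imwrite('pics/w2.png',f[:,:,::-1])
for b in blobs(f,(80,100,50),(100,255,255),300):
    r=cv2.minAreaRect(b);p=cv2.boxPoints(r);P=onz(c,p,19);d=np.roll(P,-1,0)-P;l=np.linalg.norm(d,axis=1);d=d[np.argmax(l)]
    a=np.degrees(np.arctan2(d[1],d[0]))%180
    print(np.round(r[0]),'ctr',P.mean(0).round(1),'sides',l.round(1),'yaw',a.round(2),'corners px',p.round(1).tolist())
    T=P.mean(0);print(rows([T[0],T[1],12.5],[180,0,a]))
E
python3 tile.py
```

```text
3.9 [ 391.2 -272.5  150. ] [1.7995e+02 1.0000e-02 3.3600e+01] [-36.2  12.6 107.7  -0.   59.6  20.2]
[274. 195.] ctr [ 390.5 -268.4   19. ] sides [31.8 47.  33.1 47. ] yaw 32.6 corners px [[255.0, 169.0], [292.0, 169.0], [292.0, 221.0], [255.0, 221.0]]
(array([0.05, 0.01, 0.97]), array([  2. ,  -3.7, 137.5]))
```

Request:
carry_out --pt "0 0 1 2 -3.7 50 1" --pt "0 0 1 2 -3.7 100 1" --pt "0 0 1 2 -3.7 125 1" --pt "0 0 1 2 -3.7 137.5 1" --pt "0 0 1 2 -3.7 137.5 1" --pt "0 0 1 2 -3.7 137.5 -1" --pt "0 0 1 2 -3.7 137.5 -1" --pt "0 0 1 2 -3.7 137.5 -1" --pt "0 0 1 2 -3.7 137.5 -1" --pt "0 0 1 2 -3.7 137.5 -1" --pt "0 0 1 2 -3.7 137.5 -1" --pt "0 0 1 2 -3.7 137.5 -1" --pt "0 0 1 2 -3.7 137.5 -1" --pt "0 0 1 2 -3.7 137.5 -1" --pt "0 0 1 2 -3.7 137.5 -1" --force 20

```text
time_s: 5.45
ee_pos: [390.6, -269.2, 12.6]
ee_rot: [180.0, -0.0, 32.3]
force: [-0.8, -0.7, 1.8]
gripper_width: 34.0
gripper_force: 20.0
```

```bash
python3 - <<'E'
from h import *
l=np.load('lid.npz');L=l['L'];T=l['rec']+L@np.array([-75,0,70]);print(T)
print(rows(T,[180,-28,float(l['Y'])]))
E
```

```text
[448.2808868   18.51428426 102.46829677]
(array([-6.06, 27.54, 24.45]), array([ 202.7, -212.2,  -90. ]))
```

Request:
carry_out --pt "0 0 0 0 0 -40 -1" --pt "0 0 0 0 0 -90 -1" --pt "-2 8 7 30 -35 -110 -1" --pt "-3 14 14 65 -70 -115 -1" --pt "-5 22 20 100 -105 -110 -1" --pt "-6 27.5 24.5 135 -140 -100 -1" --pt "-6 27.5 24.5 170 -175 -92 -1" --pt "-6 27.5 24.5 202.5 -212 -90 -1" --pt "-6 27.5 24.5 202.5 -212 -90 -1" --pt "-6 27.5 24.5 202.5 -212 -90 -1" --pt "-6 27.5 24.5 202.5 -212 -90 -1"

```text
time_s: 6.55
ee_pos: [448.0, 18.6, 102.4]
ee_rot: [-179.9, -27.9, 7.4]
force: [0.4, 0.7, -0.7]
gripper_width: 34.1
gripper_force: 20.0
```

```bash
python3 - <<'E'
from h import *
import pickle
st=state();f=grab_frame('wrist');pickle.dump((st,f),open('w3.pkl','wb'));print(st['time_s'],st['ee_pos'],st['ee_rot'],st['qpos'],st['gripper_width'])
cv2.imwrite('pics/w3.png',f[:,:,::-1])
l=np.load('lid.npz');c=cam('wrist',st);print('pred recess mouth',proj(c,[l['rec']+l['L']@np.array([a,b,0]) for a,b in((25.5,18.5),(25.5,-18.5),(-25.5,-18.5),(-25.5,18.5))]))
E
```

```text
6.55 [447.99946184  18.58049016 102.41859956] [-179.93548557  -27.92877799    7.42406703] [ -2.66935393   3.70099131 135.44175976  19.93606079  14.12200327
  61.6820428 ] 34.0873677055563
pred recess mouth [[248.96301707  70.13987057]
 [306.43328594  70.13731514]
 [304.98961166 149.23965916]
 [250.36004516 149.2277701 ]]
```

View pics/w3.png

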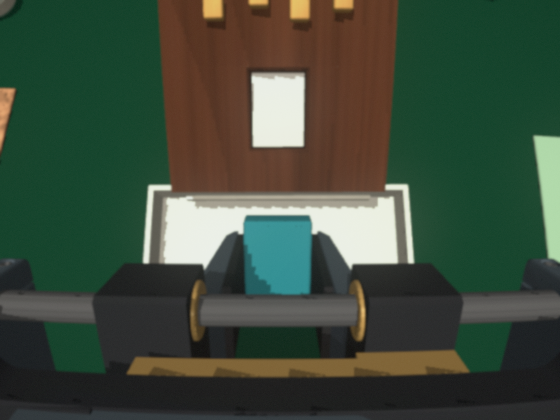

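The wrist view shows the recess mouth at (250–305, 70–149), matching the prediction, and the tile held at (244–312, 216–294). Now the tile's pose in the hand.

```bash
python3 - <<'E'
from h import *
import pickle
st,f=pickle.load(open('w3.pkl','rb'));c=cam('wrist',st)
Tr=R.from_euler('xyz',st['ee_rot'],degrees=True).as_matrix();l=np.load('lid.npz');L=l['L'];p=np.array(st['ee_pos'])
m=cv2.inRange(cv2.cvtColor(f,cv2.COLOR_RGB2HSV),np.array((85,120,50)),np.array((102,255,255)));m[:200]=0
v=np.where(m.sum(1)>255*40)[0];print('rows',v.min(),v.max())
for r in(v.min()+8,v.min()+25,v.min()+45,v.max()-5):
    u=np.where(m[r])[0]; print(r,u.min(),u.max(), f[r,u.min()+3:u.max():12].tolist()[:1])
top=np.median([np.where(m[:,u])[0].min() for u in range(250,306)])-.5
print('top',top, 'col brightness',[f[int(r),278].tolist() for r in range(213,226,2)])
for z in(-4,-6,-8):
    P=(onplane(c,[[278,top],[278,v.max()+.5]],p+Tr[:,2]*z,Tr[:,2])-p)@Tr
    r=v.min()+20;u=np.where(m[r])[0];Q=(onplane(c,[[u.min()-.5,r],[u.max()+.5,r]],p+Tr[:,2]*z,Tr[:,2])-p)@Tr
    print(z,'x top/bot',P[:,0].round(1),'y',Q[:,1].round(1),'width',np.ptp(Q[:,1]).round(2))
print('TCP in recess frame',(p-l['rec'])@L, 'rot err',(R.from_matrix(L.T@Tr)*R.from_euler('x',180,degrees=True)).as_rotvec(degrees=True))
E
```

```text
rows 217 293
225 245 309 [[63, 149, 152]]
242 243 311 [[60, 145, 147]]
262 244 311 [[40, 96, 97]]
288 245 310 [[36, 93, 95]]
top 216.5 col brightness [[229, 234, 224], [130, 152, 145], [45, 100, 101], [45, 105, 107], [55, 132, 134], [58, 148, 151], [59, 148, 151]]
-4 x top/bot [ 25.5 -17.4] y [-17.6  17.2] width 34.78
-6 x top/bot [ 26.2 -16.2] y [-17.4  17. ] width 34.36
-8 x top/bot [ 26.8 -15.1] y [-17.2  16.8] width 33.95
TCP in recess frame [-75.26221963   0.10189112  70.08313908] rot err [0.07675884 0.07123498 0.02302288]
```

Request:
carry_out --pt "0 0 0 40 0.1 10 -1" --pt "0 0 0 75.2 0.1 30 -1" --pt "0 0 0 75.2 0.1 45 -1" --pt "0 0 0 75.2 0.1 52 -1" --pt "0 0 0 75.2 0.1 56 -1" --pt "0 0 0 75.2 0.1 59 -1" --pt "0 0 0 75.2 0.1 62 -1" --pt "0 0 0 75.2 0.1 64 -1" --pt "0 0 0 75.2 0.1 65 -1" --pt "0 0 0 75.2 0.1 65 -1"

```text
time_s: 7.6
ee_pos: [544.2, 30.7, 80.4]
ee_rot: [-179.9, -28.0, 7.3]
force: [0.7, 0.4, 0.2]
gripper_width: 33.8
gripper_force: 20.0
```

```bash
cat > rf.py <<'E'
from h import *
st=state();l=np.load('lid.npz');L=l['L'];p=np.array(st['ee_pos'])
print(round(st['time_s'],2),'TCP in recess frame',((p-l['rec'])@L).round(2),'force lid',(np.array(st['force'])@L).round(2),'w',st['gripper_width'])
E
python3 rf.py
```

```text
7.6 TCP in recess frame [ 0.04 -0.29  5.13] force lid [ 0.7   0.3  -0.18] w 33.84122437505219
```

Request:
carry_out --pt "0 0 0 0 0 1 -1" --pt "0 0 0 0 0 2 -1" --pt "0 0 0 0 0 3 -1" --pt "0 0 0 0 0 3 -1" --pt "0 0 0 0 0 3 -1"

```text
time_s: 8.1
ee_pos: [545.6, 30.8, 77.6]
ee_rot: [-179.9, -27.9, 7.3]
force: [0.2, -0.5, 0.0]
gripper_width: 33.7
gripper_force: 20.0
```

```bash
python3 rf.py
```

```text
8.1 TCP in recess frame [-0.03 -0.31  1.96] force lid [ 0.12 -0.52 -0.04] w 33.73317643770194
```

Request:
carry_out --pt "0 0 0 0 0 0 0" --pt "0 0 0 0 0 0 0" --pt "0 0 0 0 0 0 0" --pt "0 0 0 0 0 -20 0" --pt "0 0 0 0 0 -40 -1" --pt "0 0 0 -50 0 -50 -1" --pt "0 0 0 -50 0 -50 -1" --pt "0 0 0 -50 0 -50 -1" --pt "0 0 0 -50 0 -50 -1"

```text
time_s: 9.0
ee_pos: [480.1, 22.0, 99.3]
ee_rot: [-180.0, -28.1, 7.3]
force: [0.2, 0.3, 0.3]
gripper_width: 8.4
gripper_force: 0.0
```

```bash
python3 - <<'E'
from h import *
st=state();f=grab_frame('wrist');cv2.imwrite('pics/w4.png',cv2.resize(f[:330,130:430],None,fx=1.8,fy=1.8)[:,:,::-1])
l=np.load('lid.npz');L=l['L'];c=cam('wrist',st)
b=blobs(f,(85,120,50),(102,255,255),200)[0];
print(cv2.boundingRect(b))
for z in(6,8):
    Q=(onplane(c,b.reshape(-1,2),l['rec']+L[:,2]*z,L[:,2])-l['rec'])@L;print(z,Q.min(0),Q.max(0))
E
python3 rf.py
```

```text
(248, 120, 57, 76)
6 [-24.26370368 -17.23932833   6.        ] [22.0721797  16.95926968  6.        ]
8 [-23.76409921 -17.08769777   8.        ] [22.14711757 16.7974714   8.        ]
9.05 TCP in recess frame [-47.9   -0.63  52.02] force lid [ 0.48  0.18 -0.23] w 4.518791151487666
```

View pics/w4.png

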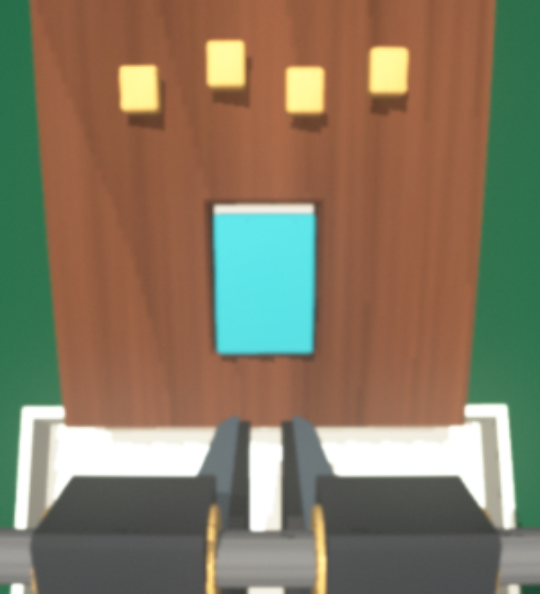

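The tile sits in the recess, proud of the face (crop 213–315, 205–355), with the chips undisturbed. Now pressing it with the shut fingers.

Request:
carry_out --pt "0 0 0 25 -0.4 0 -1" --pt "0 0 0 49 -0.4 20 -1" --pt "0 0 0 49 -0.4 35 -1" --pt "0 0 0 49 -0.4 42 -1" --pt "0 0 0 49 -0.4 43 -1" --pt "0 0 0 49 -0.4 44 -1" --pt "0 0 0 49 -0.4 45 -1" --pt "0 0 0 49 -0.4 46 -1" --pt "0 0 0 49 -0.4 47 -1" --pt "0 0 0 49 -0.4 48 -1" --pt "0 0 0 49 -0.4 49 -1" --pt "0 0 0 49 -0.4 49 -1"

```text
time_s: 10.25
ee_pos: [544.4, 31.0, 78.2]
ee_rot: [-179.9, -28.0, 7.3]
force: [-2.2, -1.3, 2.0]
gripper_width: 0.3
gripper_force: 1.7
```

```bash
python3 rf.py
```

```text
10.25 TCP in recess frame [-0.84  0.01  3.06] force lid [-1.11 -0.97  2.82] w 0.29063574597656994
```

Request:
carry_out --pt "0 0 0 0 0 1 -1" --pt "0 0 0 0 0 2 -1" --pt "0 0 0 0 0 2.5 -1" --pt "0 0 0 0 0 2.5 -1"

```text
time_s: 10.65
ee_pos: [545.6, 31.2, 75.8]
ee_rot: [-179.9, -28.0, 7.3]
force: [-0.4, -1.3, 1.6]
gripper_width: 0.4
gripper_force: 0.8
```

```bash
python3 rf.py
```

```text
10.65 TCP in recess frame [-0.83  0.03  0.38] force lid [ 0.27 -1.19  1.67] w 0.4361211021828592
```

Request:
carry_out --pt "0 0 0 0 0 0.5 -1" --pt "0 0 0 0 0 1 -1" --pt "0 0 0 0 0 1.5 -1" --pt "0 0 0 0 0 1.5 -1"

```text
time_s: 11.05
ee_pos: [545.9, 31.2, 75.2]
ee_rot: [-179.9, -28.0, 7.3]
force: [-7.7, -0.6, 10.5]
gripper_width: 0.6
gripper_force: 6.4
```

```bash
python3 rf.py
```

```text
11.05 TCP in recess frame [-0.84  0.04 -0.27] force lid [-1.95  0.37 12.87] w 0.5788117805640638
```

Request:
carry_out --pt "0 0 0 0 0 0.6 -1" --pt "0 0 0 0 0 0.6 -1" --pt "0 0 0 0 0 0.6 -1"

```text
time_s: 11.35
ee_pos: [546.0, 31.2, 75.2]
ee_rot: [-179.9, -28.0, 7.3]
force: [-10.6, -2.1, 17.2]
gripper_width: 0.1
gripper_force: 9.9
```

```bash
python3 rf.py
```

```text
11.35 TCP in recess frame [-0.81  0.04 -0.35] force lid [-1.46 -0.74 20.24] w 0.09126712158189501
```

```bash
python3 - <<'E'
from h import *
f=cv2.imread('pics/side0.png')[:,:,::-1].copy();c=cam('side')
b=blobs(f,(105,120,60),(125,255,255),100)[0];r=cv2.minAreaRect(b)
P=onz(c,cv2.boxPoints(r),25);d=np.roll(P,-1,0)-P;d=d[np.argmax(np.linalg.norm(d,axis=1))];a=np.degrees(np.arctan2(d[1],d[0]))%180
print('blade yaw',a,P.mean(0))
for b in blobs(f,(8,60,90),(20,200,255),200)[:4]:
    r=cv2.minAreaRect(b);P=onz(c,cv2.boxPoints(r),3);d=np.roll(P,-1,0)-P;l=np.linalg.norm(d,axis=1);d=d[np.argmax(l)];print(np.round(r[0]),P.mean(0).round(),l.round(),np.degrees(np.arctan2(d[1],d[0]))%180)
for y in(a,a-180):print(y,rows([485,307,200],[180,0,y]))
E
```

```text
blade yaw 0.9186046328644949 [494.91403555 317.28704534  25.        ]
[41. 52.] [-193. 1452.    3.] [ 527. 1159.  330. 1279.] 100.15296821527548
[282. 196.] [610. 116.   3.] [260. 193. 230. 167.] 32.400710627123146
[275. 324.] [ 475. -268.    3.] [68. 51. 66. 49.] 24.922915501605022
[229. 159.] [495. 317.   3.] [182.  86. 173.  82.] 4.196286945255857
0.9186046328644949 (array([ -1.64, -27.98,   6.31]), array([  36.3, -281.4, -121.7]))
-179.0813953671355 (array([  42.05,   -2.46, -168.57]), array([  36.3, -281.4, -121.7]))
```

```bash
python3 - <<'E'
from h import *
print(rows([525,317,200],[180,0,-177]))
E
```

```text
(array([  42.54,   -1.72, -170.54]), array([  72.5, -286.2, -102.5]))
```

Request:
carry_out --pt "0 0 0 0 0 -40 -1" --pt "0 0 0 0 0 -80 -1" --pt "42.5 -1.7 -170.5 72.5 -286 -103 1" --pt "42.5 -1.7 -170.5 72.5 -286 -103 1" --pt "42.5 -1.7 -170.5 72.5 -286 -103 1" --pt "42.5 -1.7 -170.5 72.5 -286 -103 1" --pt "42.5 -1.7 -170.5 72.5 -286 -103 1" --pt "42.5 -1.7 -170.5 72.5 -286 -103 1" --pt "42.5 -1.7 -170.5 72.5 -286 -103 1" --pt "42.5 -1.7 -170.5 72.5 -286 -103 1" --pt "42.5 -1.7 -170.5 72.5 -286 -103 1" --pt "42.5 -1.7 -170.5 72.5 -286 -103 1" --pt "42.5 -1.7 -170.5 72.5 -286 -103 1" --pt "42.5 -1.7 -170.5 72.5 -286 -103 1" --pt "42.5 -1.7 -170.5 72.5 -286 -103 1" --pt "42.5 -1.7 -170.5 72.5 -286 -103 1" --pt "42.5 -1.7 -170.5 72.5 -286 -103 1" --pt "42.5 -1.7 -170.5 72.5 -286 -103 1" --pt "42.5 -1.7 -170.5 72.5 -286 -103 1" --pt "42.5 -1.7 -170.5 72.5 -286 -103 1"

```text
time_s: 13.35
ee_pos: [525.5, 316.7, 198.6]
ee_rot: [175.2, -1.2, 162.9]
force: [-0.7, -0.1, -0.1]
gripper_width: 91.3
gripper_force: 0.0
```

Request:
carry_out --pt "0 0 0 0 0 0 1" --pt "0 0 0 0 0 0 1" --pt "0 0 0 0 0 0 1"

```text
time_s: 13.65
ee_pos: [525.1, 316.6, 199.0]
ee_rot: [175.1, -1.2, 162.5]
force: [-0.4, -0.4, 0.6]
gripper_width: 91.0
gripper_force: 0.0
```

```bash
python3 - <<'E'
from h import *
import pickle
st=state();f=grab_frame('wrist');g=grab_frame('side');pickle.dump((st,f,g),open('w5.pkl','wb'));cv2.imwrite('pics/w5.png',f[:,:,::-1]);cv2.imwrite('pics/s5.png',g[:,:,::-1])
print(st['time_s'],st['ee_pos'],st['ee_rot'],np.round(st['qpos'],1))
c=cam('wrist',st)
for n,lo,hi,z,a in(('blue',(105,110,50),(125,255,255),33,300),('cork',(5,60,80),(20,220,255),3,1500)):
    for b in blobs(f,lo,hi,a)[:2]:
        r=cv2.minAreaRect(b);P=onz(c,cv2.boxPoints(r),z);d=np.roll(P,-1,0)-P;l=np.linalg.norm(d,axis=1);d=d[np.argmax(l)]
        print(n,np.round(r[0]),P.mean(0).round(1),l.round(1),np.degrees(np.arctan2(d[1],d[0]))%180,cv2.boundingRect(b))
E
```

```text
13.65 [525.12109679 316.56800643 198.96256068] [175.06649661  -1.18912895 162.45987648] [ 27.6  20.8  88.2   4.6  68.3 -46.4]
blue [246. 123.] [456.2 322.8  33. ] [16.2 40.2 16.7 40.2] 179.70251263925823 (231, 101, 30, 45)
blue [274. 205.] [539.1 323.   33. ] [15.7 29.4 16.1 29.4] 179.66705282125096 (262, 190, 23, 31)
cork [254. 153.] [492.  321.2   3. ] [ 80.1 170.5  89.6 171.4] 3.3227489280660336 (185, 63, 135, 179)
cork [410. 363.] [821.5 445.2   3. ] [426.2  43.1 440.4  33.7] 69.09129357804962 (261, 345, 299, 31)
```

View pics/w5.png

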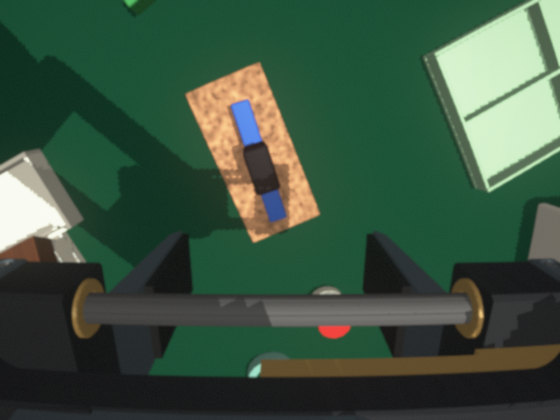

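```bash
python3 - <<'E'
from h import *
import pickle
st,f,g=pickle.load(open('w5.pkl','rb'));c=cam('wrist',st)
b=np.vstack(blobs(f,(105,110,50),(125,255,255),300)[:2]).reshape(-1,2)
P=onz(c,b,33)[:,:2].astype(np.float32);r=cv2.minAreaRect(P);bp=cv2.boxPoints(r);print('blade',r)
d=np.roll(bp,-1,0)-bp;d=d[np.argmax(np.linalg.norm(d,axis=1))];a=np.degrees(np.arctan2(d[1],d[0]))%180;print('yaw',a)
k=cv2.inRange(f,np.array((0,0,0)),np.array((60,50,50)));k[:130]=0;k[205:]=0;k[:,:235]=0;k[:,290:]=0
cs=max(cv2.findContours(k,0,1)[0],key=cv2.contourArea);print('grip px',cv2.minAreaRect(cs));
for z in(78,56):print('grip at',z,cv2.minAreaRect(onz(c,cs.reshape(-1,2),z)[:,:2].astype(np.float32)))
q=blobs(f,(5,60,80),(20,220,255),1500)[0];print('cork',cv2.minAreaRect(onz(c,q.reshape(-1,2),3)[:,:2].astype(np.float32)))
ctr=np.array(r[0]);
for y in(a+180,a):print(rows([ctr[0],ctr[1],105],[180,0,y-360 if y>180 else y]), rows([ctr[0],ctr[1],36],[180,0,y]))
E
```

```text
blade ((494.9367980957031, 322.7657775878906), (16.5273380279541, 117.73744201660156), 89.87921142578125)
yaw 179.8792
grip px ((260.6000061035156, 167.80001831054688), (48.699073791503906, 23.400854110717773), 71.56504821777344)
grip at 78 ((493.36785888671875, 322.9202880859375), (40.685691833496094, 19.554719924926758), 0.08812173455953598)
grip at 56 ((496.7728271484375, 322.74664306640625), (43.734214782714844, 21.019882202148438), 0.08828553557395935)
cork ((492.10736083984375, 320.9192199707031), (170.76622009277344, 80.90184020996094), 4.724769592285156)
(array([ -0.58,  -7.27, 162.42]), array([ 28.9, -11.3,  94.2])) (array([ -0.58,  -7.27, 162.42]), array([ 27.5, -17.3, 162.9]))
(array([  5.09,  -0.41, -17.43]), array([ 28.9, -11.3,  94.2])) (array([  5.09,  -0.41, -17.43]), array([ 27.5, -17.3, 162.9]))
```

The wrist view shows the blue scraper with its black grip at (261,168), centred on the cork at (254,153). The green decoy is out at the top edge. Grasping the blue one.

Request:
carry_out --pt "5.1 -0.4 -17.4 28.9 -11.3 50 1" --pt "5.1 -0.4 -17.4 28.9 -11.3 94 1" --pt "5.1 -0.4 -17.4 28.9 -11.3 94 1" --pt "5.1 -0.4 -17.4 28.2 -14 125 1" --pt "5.1 -0.4 -17.4 27.7 -16.5 150 1" --pt "5.1 -0.4 -17.4 27.6 -17 161 1" --pt "5.1 -0.4 -17.4 27.6 -17 161 1" --pt "5.1 -0.4 -17.4 27.6 -17 161 -1" --pt "5.1 -0.4 -17.4 27.6 -17 161 -1" --pt "5.1 -0.4 -17.4 27.6 -17 161 -1" --pt "5.1 -0.4 -17.4 27.6 -17 161 -1" --pt "5.1 -0.4 -17.4 27.6 -17 161 -1" --pt "5.1 -0.4 -17.4 27.6 -17 161 -1" --pt "5.1 -0.4 -17.4 27.6 -17 161 -1" --pt "5.1 -0.4 -17.4 27.6 -17 161 -1" --pt "5.1 -0.4 -17.4 27.6 -17 161 -1" --force 40

```text
time_s: 15.35
ee_pos: [495.1, 323.2, 38.0]
ee_rot: [-180.0, 0.0, 179.9]
force: [-1.0, -0.1, -0.3]
gripper_width: 22.0
gripper_force: 0.6
```

```bash
python3 - <<'E'
from h import *
import pickle
st=state();print({k:np.round(st[k],2) for k in('time_s','ee_pos','ee_rot','qpos','force','gripper_width')});pickle.dump(st,open('grip.pkl','wb'))
l=np.load('lid.npz');L=l['L'];F=l['F'];Y=float(l['Y'])
h=38-3  # TCP above blade underside
Tr=np.c_[L[:,1],L[:,0],-L[:,2]];e=R.from_matrix(Tr).as_euler('xyz',degrees=True);print('euler',e)
for x,z in((66,60),(66,15)):
    T=F+L@np.array([x,0,h+z]);print(x,z,T.round(1),rows(T,e,st))
E
```

```text
{'time_s': np.float64(15.35), 'ee_pos': array([495.06, 323.15,  37.96]), 'ee_rot': array([-179.97,    0.  ,  179.95]), 'qpos': array([ 3.2040e+01,  2.8860e+01,  1.0069e+02, -3.0000e-02,  5.0460e+01,
       -5.7890e+01]), 'force': array([-0.96, -0.14, -0.31]), 'gripper_width': np.float64(21.97)}
euler [152.           0.          97.39795521]
66 60 [590.7  37.  207.2] (array([-22.97, -20.12,  80.79]), array([ -96. , -286.1, -169.1]))
66 15 [611.7  39.7 167.4] (array([-22.97, -20.12,  80.79]), array([-116.9, -283.4, -129.3]))
```

Request:
carry_out --pt "0 0 0 0 0 0 -1" --pt "0 0 0 0 0 0 -1" --pt "0 0 0 0 0 -10 -1" --pt "0 0 0 0 0 -50 -1" --pt "0 0 0 0 0 -100 -1" --pt "0 0 0 0 0 -140 -1" --pt "-3 -3 10 0 -20 -170 -1" --pt "-23 -20.1 80.8 -96 -286 -169 -1" --pt "-23 -20.1 80.8 -96 -286 -169 -1" --pt "-23 -20.1 80.8 -96 -286 -169 -1" --pt "-23 -20.1 80.8 -96 -286 -169 -1" --pt "-23 -20.1 80.8 -96 -286 -169 -1" --pt "-23 -20.1 80.8 -96 -286 -169 -1" --pt "-23 -20.1 80.8 -96 -286 -169 -1" --pt "-23 -20.1 80.8 -96 -286 -169 -1" --pt "-23 -20.1 80.8 -96 -286 -169 -1" --pt "-23 -20.1 80.8 -96 -286 -169 -1" --pt "-23 -20.1 80.8 -96 -286 -169 -1" --pt "-23 -20.1 80.8 -96 -286 -169 -1" --pt "-23 -20.1 80.8 -96 -286 -169 -1"

```text
time_s: 17.35
ee_pos: [591.4, 37.1, 207.5]
ee_rot: [152.0, -0.0, 97.5]
force: [0.2, -0.2, -0.5]
gripper_width: 21.7
gripper_force: 40.0
```

```bash
cat > lf.py <<'E'
from h import *
st=state();l=np.load('lid.npz');L=l['L'];F=l['F'];p=np.array(st['ee_pos'])
Tr=np.c_[L[:,1],L[:,0],-L[:,2]];M=R.from_euler('xyz',st['ee_rot'],degrees=True).as_matrix()
print(round(st['time_s'],2),'TCP in face frame',((p-F)@L).round(2),'force lid',(np.array(st['force'])@L).round(2),'w',round(st['gripper_width'],2),st['gripper_force'],'turn left',R.from_matrix(M.T@Tr).as_rotvec(degrees=True).round(2),np.round(st['qpos'],1))
E
python3 lf.py; python3 - <<'E'
from h import *
st=state();c=cam('wrist',st);f=grab_frame('wrist');g=grab_frame('side');a=grab_frame('scene')
o=np.hstack([cv2.resize(f,(400,300)),cv2.resize(g[130:265,195:375],(400,300))]);o=np.vstack([o,np.hstack([cv2.resize(a[180:300,230:390],(400,300)),np.zeros((300,400,3),np.uint8)])])
cv2.imwrite('pics/m6.png',o[:,:,::-1])
E
```

```text
17.35 TCP in face frame [ 6.672e+01 -3.000e-02  9.504e+01] force lid [-0.07 -0.21 -0.58] w 21.68 39.998356103897095 turn left [ 0.04 -0.04  0.04] [  0.7   7.9 110.8   5.8  33.5 -10.8]
```

View pics/m6.png

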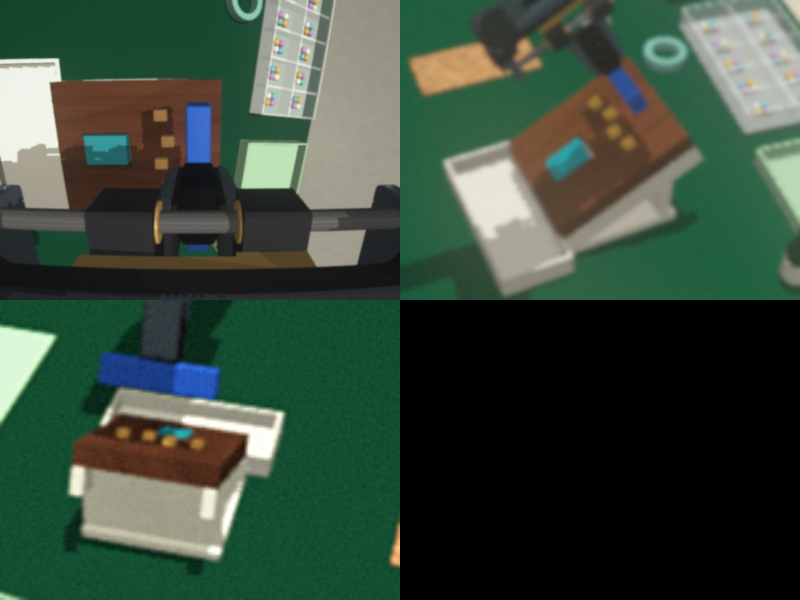

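The composite shows the scraper held level above the top of the lid, the four chips below it, and the tile flush in its recess. Lowering onto the face.

Request:
carry_out --pt "0 0 0 0 0 30 -1" --pt "0 0 0 0 0 48 -1" --pt "0 0 0 0 0 54 -1" --pt "0 0 0 0 0 57 -1" --pt "0 0 0 0 0 58.5 -1" --pt "0 0 0 0 0 59.5 -1" --pt "0 0 0 0 0 60 -1" --pt "0 0 0 0 0 60 -1"

```text
time_s: 18.3
ee_pos: [618.8, 40.8, 154.7]
ee_rot: [151.9, -0.0, 97.4]
force: [-0.1, 0.6, -1.0]
gripper_width: 21.9
gripper_force: 40.0
```

```bash
python3 lf.py
```

```text
18.3 TCP in face frame [66.36  0.14 35.44] force lid [-0.47  0.59 -0.91] w 21.9 39.99839186668396 turn left [ 0.07 -0.03 -0.02] [  1.1  13.6 112.2   6.7  26.4 -11.6]
```

Request:
carry_out --pt "0 0 0 0 0 0.5 -1" --pt "0 0 0 0 0 1 -1" --pt "0 0 0 0 0 1 -1"

```text
time_s: 18.6
ee_pos: [619.2, 40.8, 153.9]
ee_rot: [152.0, -0.0, 97.4]
force: [-2.9, -0.8, 3.9]
gripper_width: 21.8
gripper_force: 40.0
```

```bash
python3 lf.py
```

```text
18.6 TCP in face frame [66.29  0.08 34.49] force lid [-0.81 -0.46  4.89] w 21.76 39.999622106552124 turn left [ 0.05 -0.03 -0.03] [  1.1  13.7 112.2   6.8  26.3 -11.6]
```

Request:
carry_out --pt "0 0 0 0 -2 -0.4 -1" --pt "0 0 0 0 -6 -0.4 -1" --pt "0 0 0 0 -11 -0.4 -1" --pt "0 0 0 0 -16 -0.4 -1" --pt "0 0 0 0 -21 -0.4 -1" --pt "0 0 0 0 -26 -0.4 -1" --pt "0 0 0 0 -31 -0.4 -1" --pt "0 0 0 0 -36 -0.4 -1" --pt "0 0 0 0 -41 -0.4 -1" --pt "0 0 0 0 -46 -0.4 -1" --pt "0 0 0 0 -51 -0.4 -1" --pt "0 0 0 0 -56 -0.4 -1" --pt "0 0 0 0 -61 -0.4 -1" --pt "0 0 0 0 -66 -0.4 -1" --pt "0 0 0 0 -71 -0.4 -1" --pt "0 0 0 0 -76 -0.4 -1" --pt "0 0 0 0 -81 -0.4 -1" --pt "0 0 0 0 -86 -0.4 -1" --pt "0 0 0 0 -91 -0.4 -1" --pt "0 0 0 0 -95 -0.4 -1"

```text
time_s: 20.6
ee_pos: [535.6, 30.0, 109.0]
ee_rot: [152.0, -0.0, 97.4]
force: [0.1, -0.3, 5.5]
gripper_width: 21.7
gripper_force: 40.0
```

```bash
python3 lf.py; python3 - <<'E'
from h import *
g=grab_frame('side');a=grab_frame('scene');f=grab_frame('wrist')
for n,x in(('side',g),('scene',a),('wrist',f)):
    print(n,[tuple(np.round(cv2.minAreaRect(b)[0])) for b in blobs(x,(18,120,100),(30,255,255),8)])
cv2.imwrite('pics/s7.png',g[:,:,::-1]);cv2.imwrite('pics/w7.png',f[:,:,::-1])
E
```

```text
20.6 TCP in face frame [-29.17   0.17  34.47] force lid [ 2.64 -0.36  4.79] w 21.73 40.00151038169861 turn left [ 0.04 -0.02 -0.03] [ -0.3  10.4 125.5  12.8  16.7 -19. ]
side [(np.float64(271.0), np.float64(213.0))]
scene [(np.float64(517.0), np.float64(54.0)), (np.float64(9.0), np.float64(71.0)), (np.float64(432.0), np.float64(53.0)), (np.float64(352.0), np.float64(387.0)), (np.float64(240.0), np.float64(27.0)), (np.float64(306.0), np.float64(371.0)), (np.float64(501.0), np.float64(118.0)), (np.float64(16.0), np.float64(153.0)), (np.float64(336.0), np.float64(353.0)), (np.float64(303.0), np.float64(342.0)), (np.float64(272.0), np.float64(360.0)), (np.float64(324.0), np.float64(344.0)), (np.float64(480.0), np.float64(137.0)), (np.float64(328.0), np.float64(374.0)), (np.float64(273.0), np.float64(38.0)), (np.float64(305.0), np.float64(22.0))]
wrist [(np.float64(221.0), np.float64(311.0)), (np.float64(336.0), np.float64(318.0)), (np.float64(502.0), np.float64(27.0)), (np.float64(489.0), np.float64(100.0)), (np.float64(525.0), np.float64(81.0)), (np.float64(511.0), np.float64(146.0))]
```

Request:
carry_out --pt "0 0 0 0 -4 -0.2 -1" --pt "0 0 0 0 -9 -0.2 -1" --pt "0 0 0 0 -14 -0.2 -1" --pt "0 0 0 0 -19 -0.2 -1" --pt "0 0 0 0 -24 -0.2 -1" --pt "0 0 0 0 -29 -0.2 -1" --pt "0 0 0 0 -34 -0.2 -1" --pt "0 0 0 0 -39 -0.2 -1" --pt "0 0 0 0 -44 -0.2 -1" --pt "0 0 0 0 -49 -0.2 -1" --pt "0 0 0 0 -54 -0.2 -1" --pt "0 0 0 0 -59 -0.2 -1" --pt "0 0 0 0 -64 -0.2 -1" --pt "0 0 0 0 -68 -0.2 -1" --pt "0 0 0 0 -68 -0.2 -1" --pt "0 0 0 0 -68 -0.2 -1"

```text
time_s: 22.35
ee_pos: [475.2, 22.5, 76.5]
ee_rot: [152.1, -0.1, 97.4]
force: [-0.7, -0.0, -0.8]
gripper_width: 22.2
gripper_force: 40.0
```

```bash
python3 lf.py
```

```text
22.35 TCP in face frame [-98.15   0.45  34.28] force lid [-0.96  0.04 -0.42] w 22.18 39.99777317047119 turn left [-0.12 -0.07 -0.01] [ -1.7   9.1 134.7  26.8   9.6 -34.5]
```

Lift off along the normal and look at the result.

Request:
carry_out --pt "0 0 0 0 0 -20 -1" --pt "0 0 0 0 0 -60 -1" --pt "0 0 0 0 20 -100 -1" --pt "0 0 0 0 60 -120 -1" --pt "0 0 0 0 90 -130 -1" --pt "0 0 0 0 100 -130 -1" --pt "0 0 0 0 100 -130 -1" --pt "0 0 0 0 100 -130 -1"

```text
time_s: 23.15
ee_pos: [501.0, 25.8, 236.1]
ee_rot: [152.3, -0.1, 97.4]
force: [-0.6, -0.0, -1.1]
gripper_width: 21.7
gripper_force: 40.0
```

```bash
python3 lf.py; python3 - <<'E'
from h import *
st=state();f=grab_frame('wrist');g=grab_frame('side')
o=np.vstack([cv2.resize(f[:230],(800,329)),np.hstack([cv2.resize(g[130:265,195:375],(360,270)),np.zeros((270,440,3),np.uint8)])])
cv2.imwrite('pics/m8.png',o[:,:,::-1]);cv2.imwrite('pics/s8.png',g[:,:,::-1])
E
```

```text
23.15 TCP in face frame [ -0.32   0.4  162.98] force lid [-1.07  0.05 -0.71] w 21.73 39.99840259552002 turn left [-0.33 -0.08 -0.03] [ -1.   -2.1 117.    6.5  37.9 -12.6]
```

View pics/m8.png

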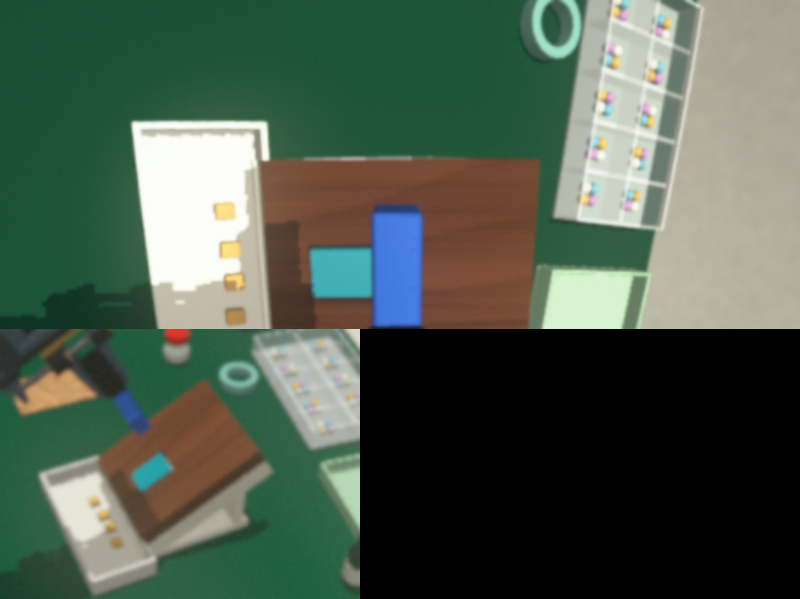

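All four chips lie in the tray (composite: 225,210 / 230,250 / 234,282 / 235,316), and the tile is flush. Now returning the scraper.

```bash
python3 -c "
from h import *
print(rows([494.5,322.8,160],[180,0,179.9]))"
```

```text
(array([ 22.78,  19.87, -80.8 ]), array([295.4,  -7.7,  82.7]))
```

Request:
carry_out --pt "22.8 19.9 -80.8 295.4 -7.7 82.7 -1" --pt "22.8 19.9 -80.8 295.4 -7.7 82.7 -1" --pt "22.8 19.9 -80.8 295.4 -7.7 82.7 -1" --pt "22.8 19.9 -80.8 295.4 -7.7 82.7 -1" --pt "22.8 19.9 -80.8 295.4 -7.7 82.7 -1" --pt "22.8 19.9 -80.8 295.4 -7.7 82.7 -1" --pt "22.8 19.9 -80.8 295.4 -7.7 82.7 -1" --pt "22.8 19.9 -80.8 295.4 -7.7 82.7 -1" --pt "22.8 19.9 -80.8 295.4 -7.7 82.7 -1" --pt "22.8 19.9 -80.8 295.4 -7.7 82.7 -1" --pt "22.8 19.9 -80.8 295.4 -7.7 82.7 -1" --pt "22.8 19.9 -80.8 295.4 -7.7 82.7 -1" --pt "22.8 19.9 -80.8 295.4 -7.7 82.7 -1" --pt "22.8 19.9 -80.8 295.4 -7.7 82.7 -1"

```text
time_s: 24.65
ee_pos: [496.4, 322.3, 162.6]
ee_rot: [180.0, 0.3, 179.8]
force: [0.5, -0.2, -1.2]
gripper_width: 21.9
gripper_force: 40.0
```

```bash
python3 -c "
from h import *
st=state();print(st['ee_rot'],rows([494.5,322.8,39],[180,0,179.9]))"
```

```text
[179.99315726   0.2574996  179.82568683] (array([ 0.01,  0.26, -0.07]), array([  2.5,   0.4, 123.6]))
```

Request:
carry_out --pt "0 0 0 0 0 40 -1" --pt "0 0 0 0 0 80 -1" --pt "0 0 0 0 0 105 -1" --pt "0 0 0 0 0 115 -1" --pt "0 0 0 0 0 115 -1" --pt "0 0 0 0 0 115 -1"

```text
time_s: 25.25
ee_pos: [498.4, 323.4, 48.9]
ee_rot: [179.9, 0.4, 179.9]
force: [0.1, -0.7, -0.3]
gripper_width: 21.8
gripper_force: 40.0
```

```bash
python3 -c "
from h import *
st=state();print(st['ee_pos'],st['ee_rot'],st['force'],rows([494.5,322.8,38],[180,0,179.9]))"
```

```text
[498.39823111 323.35309383  48.90611062] [179.91871015   0.38444354 179.88434426] [ 0.08150602 -0.70520656 -0.3453678 ] (array([ 0.08,  0.38, -0.02]), array([ 4. , -0.6, 10.9]))
```

Request:
carry_out --pt "0.1 0.4 0 4 -0.6 5 -1" --pt "0.1 0.4 0 4 -0.6 8 -1" --pt "0.1 0.4 0 4 -0.6 9.5 -1" --pt "0.1 0.4 0 4 -0.6 10 -1" --pt "0.1 0.4 0 4 -0.6 10.5 -1" --pt "0.1 0.4 0 4 -0.6 10.5 -1"

```text
time_s: 25.85
ee_pos: [493.6, 322.4, 38.0]
ee_rot: [-179.9, -0.1, 179.9]
force: [-2.8, -0.8, 5.0]
gripper_width: 22.0
gripper_force: 40.0
```

```bash
python3 -c "
from h import *
st=state();print(st['ee_pos'],st['ee_rot'],st['force'])"
```

```text
[493.59231201 322.36395139  38.00092219] [-1.79919418e+02 -1.12804564e-01  1.79904262e+02] [-2.84020567 -0.80190221  4.97168329]
```

Contact at 5 N, so the scraper is standing on the mat. Release and retreat upward.

Request:
carry_out --pt "0 0 0 0 0 0 0.2" --pt "0 0 0 0 0 0 1" --pt "0 0 0 0 0 0 1" --pt "0 0 0 0 0 0 1" --pt "0 0 0 0 0 0 1" --pt "0 0 0 0 0 -20 1" --pt "0 0 0 0 0 -60 1" --pt "0 0 0 0 0 -110 1" --pt "0 0 0 -30 0 -160 1" --pt "0 0 0 -60 0 -160 1" --pt "0 0 0 -60 0 -160 1" --pt "0 0 0 -60 0 -160 1" --pt "0 0 0 -60 0 -160 1"

```text
time_s: 27.15
ee_pos: [552.6, 322.1, 195.6]
ee_rot: [-179.8, -0.3, 179.9]
force: [0.7, -0.2, -0.7]
gripper_width: 91.2
gripper_force: 0.0
```

```bash
python3 - <<'E'
from h import *
st=state();f=grab_frame('wrist');g=grab_frame('side');s=grab_frame('scene')
o=np.vstack([np.hstack([cv2.resize(f,(400,300)),cv2.resize(g[100:265,175:395],(400,300))]),np.hstack([cv2.resize(s[160:310,180:440],(400,300)),cv2.resize(g[260:420,190:420],(400,300))])])
cv2.imwrite('pics/m9.png',o[:,:,::-1])
E
```

```text
(no output)
```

View pics/m9.png

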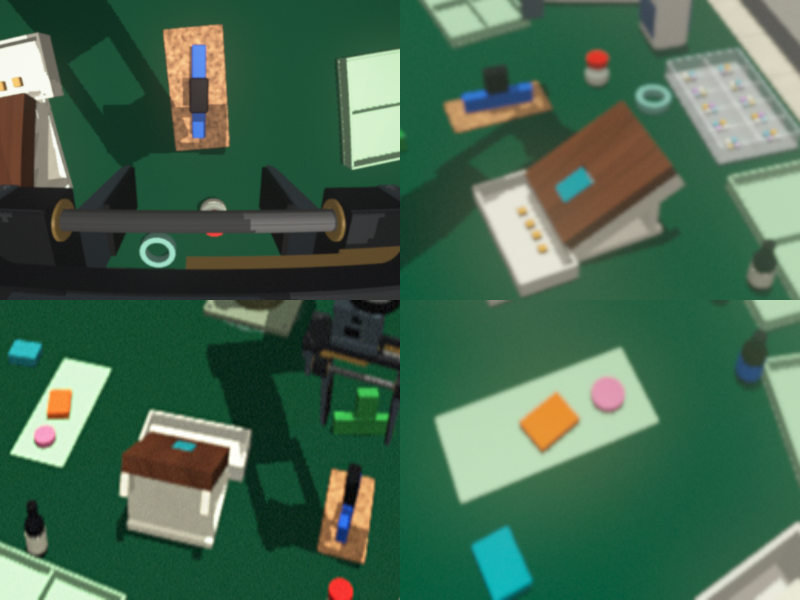

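The final views show the scraper upright on the cork, the four chips in the tray, the tile flush and the bystanders in place. Handing in.

```bash
python3 -c "
from workcell import workorder
print(workorder.job_done())"
```

```text
the job is handed in; nothing more can be done
None
```

I handed the job in at about 27 s: the tile is pressed home flush (solid stop at about 20 N), all four brass chips are in the catch tray, the scraper stands upright on its cork mat, and the bystanders look undisturbed in the final pictures.

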